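# Bolt the stock chest

### The job

Bolt the stock chest shut: lift the bolt's handle up out of the gap it rests in, slide the bolt across into the keeper on the other lid leaf, and turn the handle fully down into the narrow gap between the two slotted tubes. Feel for that gap and do not force the handle against the tubes; leave the goods on and around the chest where they are and let go of the handle at the end.

Things in the scene. Friction and masses are not known exactly. Their poses are not given: they have to be found in the camera images.
- chest: Grey painted steel chest fixed to the bench, 262 (x) by 584 (y) by 140 mm high, its two flat lid leaves closed and meeting at y = 0. Origin: centre of its underside, z up. y: its long side and the way the bolt shoots home (+y). -x: the side on which the handle lies, towards the robot. On the -y leaf three 34 mm steel tubes in line on a 5 mm plate carry the bolt: rear (plain), middle and front (both slotted along the top).
- bolt_axis (a point): Point of the chest on the bolt's axis (chest x = 20, y = -138, z = 162 mm; 22 mm over the lid); the handle's centre line is here at bolt_slide 0. The axis runs along chest y. The rear tube ends 9 mm behind (-y) this point. The handle's rest is a flat bar on edge, 12 mm thick, its top 29 mm over the lid, 30 mm from the axis on the -x side, along the whole travel. No fixed part is over 180 mm high.
- gap_range (a point): Middle of the stretch of the axis in which the front gap lies, 71.5 mm on (+y) from bolt_axis. The gap is between the middle tube (36 mm long) and the front tube (40 mm) and 13 mm wide (handle 10 mm). Where these two were welded differs from chest to chest: the gap's middle is anywhere up to 18 mm before or beyond this point and is not measured; it must be seen or felt. The raised handle passes along both tubes.
- keeper (a point): Mouth of the keeper tube on the +y leaf, on the bolt's axis at chest y = 14 mm; 34 mm outside diameter, 72 mm long towards +y, closed at its far end. The bar enters it freely as the bolt is slid.
- bolt: Round steel bar, 24 mm thick, 240 mm long, with a 10 mm square-bar handle at a right angle and a 22 mm steel ball on its end. Origin: on the bar's axis at the handle; y along the bar, as chest y. The handle points to the bolt's own -x, tipped up 15 degrees. It passes along the tubes' slots with bolt_turn over 1.0; lowered there it meets the slot's edge at 0.85 to 1.0 and, pressed lightly on it, sinks at the gap.
- bolt_slide (a joint): Slide of the bolt along chest +y in m: 0 to 0.003 at the start (drawn), 0.052 to 0.091 when the handle is in the front gap, according to where the tubes sit, 0.098 at the most. Stiff: about 5 N of friction, more with the handle pressed on the slot's edge. The edge is 15 mm from the axis, the ball 55 mm: a push on the ball loads the edge 3 to 4 times.
- handle_ball (a point): Centre of the 22 mm ball on the handle's end, 55 mm from the bolt's axis. With the handle down it is 36 mm over the lid and 53 mm from the axis on the -x side, and can be pinched from above, fingers closing along chest y, with over 25 mm free on both sides.
- bolt_turn (a joint): Turn of the bolt about its axis in rad: 0 with the handle fully down on its rest (15 degrees above level, pointing to the chest's -x), growing as the handle is lifted; 1.31 is straight up, 1.45 the most. The handle stays where it is left: turning it takes about 2 N at the ball, and it does not fall by itself.
- wrench: Steel wrench, 170 mm long, lying on the chest behind the bolt. Bystander.
- bearing: Steel ring, 62 mm across, 16 mm high, on the chest's -y leaf. Bystander.
- filter_box: Yellow and green carton, 75 by 75 by 95 mm, on the chest's +y leaf. Bystander.
- spacer: Dark steel sleeve, 48 mm across, 40 mm high, on the chest's +y leaf. Bystander.
- oil_a: Blue jug, 60 by 95 by 218 mm high, on the bench. Bystander.
- oil_b: Blue jug, 60 by 95 by 218 mm high, on the bench. Bystander.
- coolant: Red jug, 60 by 95 by 218 mm high, on the bench. Bystander.
- grease_tin: Tin can, 84 mm across, 90 mm high, on the bench. Bystander.

How it is judged:
On the way, in this order (a step that is already met when the one before it is completed fails the run):
1. the handle is lifted out of its resting gap (value of joint bolt_turn above 0.7 rad and value of joint bolt_slide below 0.044 m), for 0.1 s.
2. the bolt is slid across with the handle up (value of joint bolt_turn above 0.4 rad and value of joint bolt_slide above 0.048 m), for 0.1 s.
At the end, for the whole second after the job is handed in: The bolt is shot into the keeper (bolt_slide from 0.049 to 0.096 m) with its handle down in the gap between the slotted tubes, within 0.12 rad of its rest, and at rest (value of joint bolt_slide between 0.049 and 0.096 m and value of joint bolt_turn below 0.12 rad and linear speed of bolt below 0.01 m/s); the robot touches nothing.
It fails at once if the handle is forced against a welded tube with more than 90 N (contact force between bolt and chest above 90 N).
It fails at once if something on or around the chest is pushed more than 20 mm away (distance of any of wrench, bearing, filter_box, spacer, oil_a, oil_b, coolant, grease_tin from where it was at the start of the episode above 0.02 m).
It also fails if it takes over 64 s, if anything falls off the work surface, if the arm or the gripper's body presses on something with over 40 N, if the wrist force passes 120 N, or if a joint passes its speed limit or range.

### The arm

A 6-joint arm with a two-finger parallel gripper is mounted at the origin on the work surface. World frame = base frame: x ahead of the robot, y to its left, z up, the work surface at z = 0. Lengths are in m, angles in rad, forces in N, time in s.
With the tool pointing down it reaches from about 0.25 to 0.8 m from the base axis. Payload 8.5 kg.
Tool frame: the origin (TCP) lies between the finger pads; the fingertips stand 25 mm ahead of it and the grasp point (between the pads) lies 6 mm ahead of it; z points along the fingers, y is the direction in which the jaws open and shut (so a half turn about z gives the same grasp; the last joint's range is limited). The gripper opens to 85 mm and grips with 20 to 120 N. Pads are 22 mm wide; open, the fingers measure 114 mm over their backs; the gripper's body (76 mm by 85 mm) begins 54 mm behind the grasp point. The pads swing forward as they close: fully open they stand 13 mm farther back than shut.
Start: joints at [-1.337, 0.238, -0.013, 1.319, 0, 1.571], TCP at [0.122, -0.511, 0.256] pointing down, gripper open.
Joint ranges: [-2.66, 2.66], [-1.03, 1.9], [-1.14, 1.46], [-1.82, 2.27], [-1.45, 1.34], [-3.14, 3.14]. Speed limits (rad/s): [2.22, 2.22, 2.79, 3.14, 3.14, 3.14].

### API

Orientations are given as a unit quaternion [x, y, z, w].
In Python, from plant import * gives the robot as it stands.
- The arm moves only by the tool apply_moves, never from a script. Its argument "series" is a list that holds one entry, the list of rows, each a list of 7 numbers: the shift along the world's x, y, z in m, then the turn, a rotation vector about the world's x, y, z in degrees, then the finger opening in m, from 0 to 0.0854. A call has 1 to 20 rows; each row is the pose to reach, as a shift and turn from the pose measured when the call began; what a row does not reach only later rows make up. A row lasts 1/8 s, in which the tool goes at most 62.5 mm and 10.7 degrees, less where a joint would pass 70% of its speed; a pose out of reach is approached as far as the arm can. A call with a gripper value outside its range is refused whole. The fingers move at their own pace and stop on an object; "squeeze" is the grip in N (left out, the last holds). Time passes only in rows, so rows that repeat a pose let the fingers close. It gives the time, the measured TCP pose, the force and the opening at its end, in the units of the state.
- sense(): the state, without advancing time (a new reading comes with each control period).
- camera(name): name is "scene" or "top"; returns a dict with "color" (480x640x3 uint8, red, green, blue), "fx", "fy", "cx", "cy" (pixels), "xyz" and "orientation" of the camera in the world. Camera axes: x right, y down, z forward; pixel columns grow to the right and rows downward; lengths in m; the calibration is good to about 2 mm. A picture is of the moment at which its call begins. There is no depth.
- job_done(): hands the job in, once; it reports no verdict.
Trained networks look in the newest picture that a camera, given by its name, has taken for a name from the list of things; names that differ only in an ending like _2 or _b are one class to them, and where a whole thing is asked for, a point or a joint stands for the part that bears it (a point fixed in the world has none). Each returns a list of dicts, best first, with "conf" (0 to 1); they miss things now and then, are a little off and sometimes report something else, mostly with a low value. They report only what shows in the picture. A call takes as long as a camera call.
- recognise(camera, query): "xy" ([column, row] in pixels, amid what is visible of it).
The state is a dict: "time_s": time; "joint_positions": joint angles; "joint_vel": joint speeds; "effort": joint torques, N m; "tool_pos": TCP position; "ee_rot": TCP orientation; "force": force on the tool from outside, world axes, zero at the start; "ft_torque": the same for the moment, N m; "width": finger opening in m.
Only numpy, scipy, OpenCV 4.12 (cv2) and the standard library are available. Lean on these libraries where they do the work, as an engineer would, in place of code of your own. Each camera call takes 0.05 s, during which the arm holds its last target.

## Working session

There is one attempt and no reset: what is moved stays moved. The work goes in short steps, Python scripts to look and compute and a tool call to move; the robot and the scene stay as the last step left them, time stands still between calls to the robot, and variables do not carry over. Pictures are saved under pics/ and viewed, and the job is handed in when it is done.

Besides the shell and the picture viewer there is one more tool, called after "Emit:" as a command line: name --argument value ..., lists and objects as JSON in quotes. apply_moves: Moves the arm, as the interface text tells. Its arguments: {"type":"object","properties":{"series":{"type":"array"},"squeeze":{"type":"number"}},"required":["series"]}

```bash
ls; mkdir -p pics
cat > h.py <<'E'
from plant import *
import numpy as np, cv2
from scipy.spatial.transform import Rotation as R
def snap(n,f):
    c=camera(n); cv2.imwrite('pics/'+f,cv2.cvtColor(c['color'],cv2.COLOR_RGB2BGR)); return c
def proj(c,p):
    q=R.from_quat(c['orientation']).inv().apply(np.asarray(p,float)-c['xyz'])
    return np.array([c['fx']*q[...,0]/q[...,2]+c['cx'],c['fy']*q[...,1]/q[...,2]+c['cy']]).T
def ray(c,uv):
    d=R.from_quat(c['orientation']).apply([(uv[0]-c['cx'])/c['fx'],(uv[1]-c['cy'])/c['fy'],1]); return np.array(c['xyz']),d
def atz(c,uv,z):
    o,d=ray(c,uv); return o+d*(z-o[2])/d[2]
E
python3 - <<'E'
from h import *
s=sense(); print(s)
for n in ('scene','top'):
    c=snap(n,n+'0.png'); print(n,{k:v for k,v in c.items() if k!='color'})
    for q in ('handle_ball','bolt','chest','bearing','wrench','keeper','filter_box','spacer','gap_range','bolt_axis'):
        try: print(q,[(np.round(r['xy']),round(r['conf'],2)) for r in recognise(n,q)][:3])
        except Exception as e: print(q,e)
E
```

```text
pics
{'time_s': 0.0, 'joint_positions': array([-1.33703125e+00,  2.38755321e-01, -1.42399398e-02,  1.31924697e+00,
        3.31652742e-05,  1.57077132e+00]), 'joint_vel': array([-0.00083764,  0.00034124,  0.00089993, -0.00032589,  0.00200488,
       -0.00117846]), 'effort': array([-1.37228748e-03, -5.38775504e+01,  3.46439552e+01,  1.83604698e-02,
        1.71374211e-06,  1.13196415e-05]), 'tool_pos': array([ 0.12152974, -0.51033497,  0.25569656]), 'ee_rot': array([ 9.93175293e-01,  1.16628960e-01, -6.78296293e-05, -7.19953332e-04]), 'force': array([0.56908773, 0.42365592, 0.16433524]), 'ft_torque': array([ 0.04045894, -0.00398626,  0.02248512]), 'width': 0.08541290443349012}
scene {'fx': 480.8533591292043, 'fy': 480.8533591292043, 'cx': 314.3402855724696, 'cy': 240.01351782343156, 'xyz': array([1.22426317, 0.17083117, 1.06377598]), 'orientation': array([ 0.60359966,  0.73382434, -0.23827604, -0.20098213])}
handle_ball [(array([304., 232.]), 0.94)]
bolt [(array([306., 234.]), 0.69)]
chest [(array([356., 271.]), 0.59)]
bearing [(array([270., 198.]), 0.88)]
wrench [(array([312., 275.])
[... 262 characters left out ...]
op {'fx': 552.6581688758212, 'fy': 552.6581688758212, 'cx': 319.7294550301265, 'cy': 236.2251344618967, 'xyz': array([0.43493037, 0.03114802, 1.84984848]), 'orientation': array([ 0.71431412, -0.69933783,  0.01760903, -0.0192839 ])}
handle_ball [(array([326., 222.]), 0.86)]
bolt [(array([324., 224.]), 0.71)]
chest [(array([286., 225.]), 0.64), (array([208., 192.]), 0.16)]
bearing [(array([364., 262.]), 0.77)]
wrench [(array([312., 192.]), 0.7), (array([285., 226.]), 0.26)]
keeper [(array([286., 223.]), 0.72)]
filter_box [(array([209., 193.]), 0.86)]
spacer [(array([235., 238.]), 0.51)]
gap_range [(array([284., 227.]), 0.65), (array([327., 228.]), 0.42)]
bolt_axis [(array([284., 224.]), 0.55)]
```

Run:
```python
import cv2
a=cv2.imread('pics/scene0.png'); b=cv2.imread('pics/top0.png')
cv2.imwrite('pics/s_c.png',cv2.resize(a[170:320,230:430],None,fx=4,fy=4,interpolation=cv2.INTER_CUBIC))
cv2.imwrite('pics/t_c.png',cv2.resize(b[150:300,180:380],None,fx=4,fy=4,interpolation=cv2.INTER_CUBIC))
```

```text
(no output)
```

View pics/scene0.png

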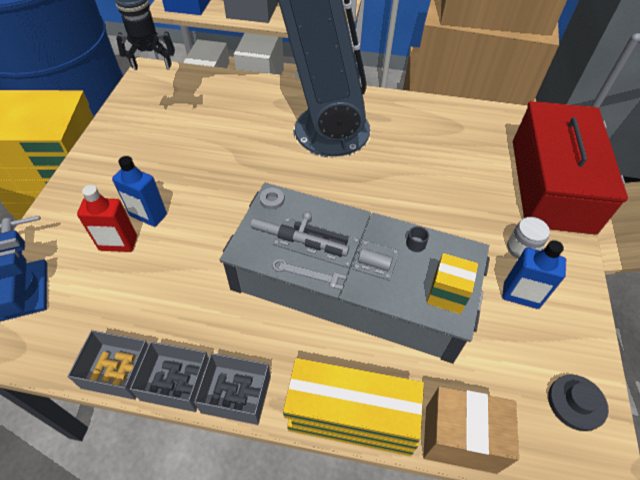

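View pics/s_c.png

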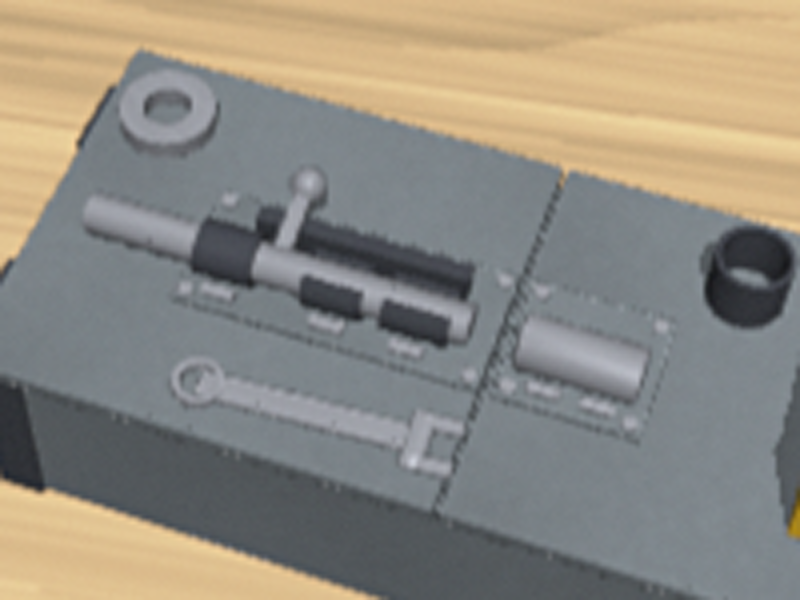

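View pics/t_c.png

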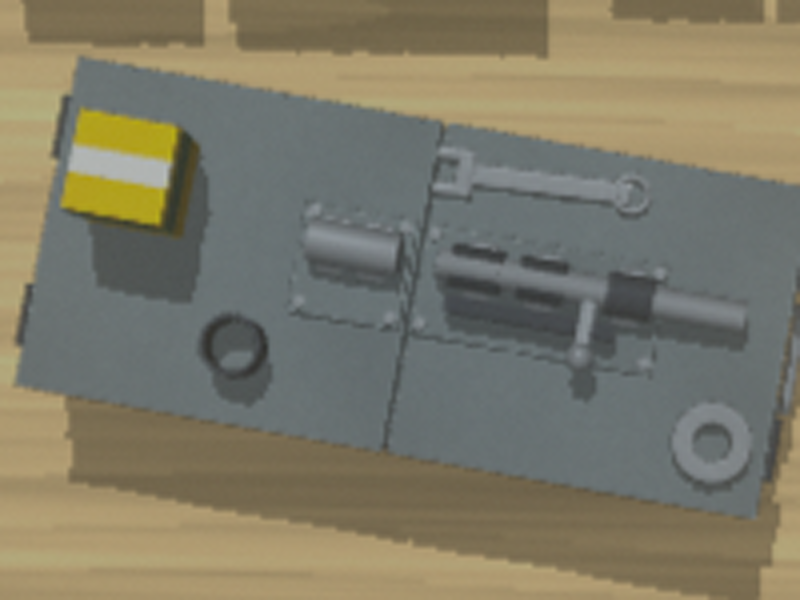

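View pics/top0.png

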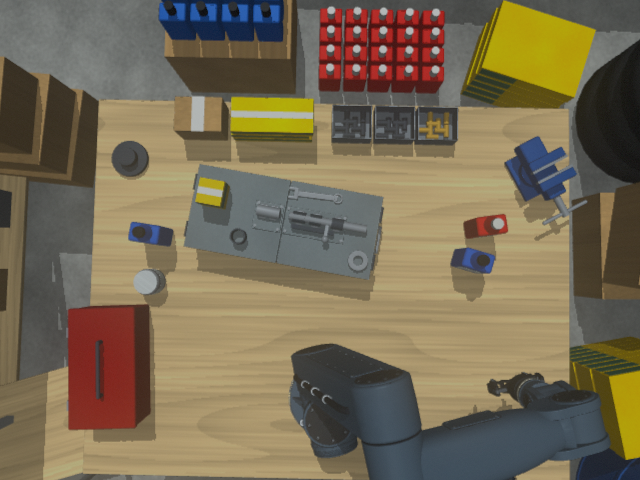

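The pictures show the chest with the handle down, ball at scene px (307,216) and top px (325,239). The gap between the two dark slotted tubes is near scene px (322,247) and top px (308,217). Next I fit the chest pose.

```bash
cat > fit.py <<'E'
from h import *
from scipy.optimize import least_squares
import json
C={n:camera(n) for n in('scene','top')}
T=lambda u,v:(180+u/4,150+v/4)
S=lambda u,v:(230+u/4,170+v/4)
hx,hy=.131,.292
obs=[('top',T(78,57),(hx,hy,.14)),('top',T(18,385),(-hx,hy,.14)),('top',T(757,517),(-hx,-hy,.14)),('top',T(443,122),(hx,0,.14)),('top',T(385,448),(-hx,0,.14)),
('scene',S(563,172),(-hx,0,.14)),('scene',S(437,512),(hx,0,.14)),('scene',S(140,50),(-hx,-hy,.14)),
('top',T(581,355),(.02-.053,-.138,.176)),('scene',S(308,183),(.02-.053,-.138,.176))]
def W(p,q): return R.from_euler('z',p[2]).apply(np.asarray(q,float))+[p[0],p[1],0]
def f(p): return np.concatenate([proj(C[n],W(p,q))-uv for n,uv,q in obs])
r=least_squares(f,[.6,.05,-.15],loss='soft_l1')
p=r.x; print(p,np.degrees(p[2])); print(np.round(r.fun.reshape(-1,2) if 0 else f(p).reshape(-1,2),1))
json.dump(list(p),open('pose.json','w'))
print('axis',W(p,(.02,-.138,.162)),'ball',W(p,(-.033,-.138,.176)))
# triangulated ball
A=[];
def tri(a,b):
    o1,d1=ray(C['top'],a);o2,d2=ray(C['scene'],b)
    t=np.linalg.lstsq(np.c_[d1,-d2],o2-o1,rcond=None)[0]; return (o1+d1*t[0]+o2+d2*t[1])/2,np.linalg.norm(o1+d1*t[0]-o2-d2*t[1])
b,g=tri(T(581,355),S(308,183)); print('ball tri',b,g, 'in chest',R.from_euler('z',-p[2]).apply(b-[p[0],p[1],0]))
def inch(n,uv,z): return R.from_euler('z',-p[2]).apply(atz(C[n],uv,z)-[p[0],p[1],0])
for n,uv in(('top',T(450,268)),('top',T(507,268)),('top',T(517,268)),('top',T(570,268)),('scene',S(300,280)),('scene',S(362,296)),('scene',S(380,304)),('scene',S(450,322))):
    print(n,uv,inch(n,uv,.177))
for n in C:
    a=cv2.cvtColor(C[n]['color'],cv2.COLOR_RGB2BGR)
    x0,y0=(180,150) if n=='top' else (230,170)
    a=cv2.resize(a[y0:y0+150,x0:x0+200],None,fx=4,fy=4,interpolation=cv2.INTER_CUBIC)
    for q,col in [((hx,hy,.14),(0,0,255)),((-hx,hy,.14),(0,0,255)),((-hx,-hy,.14),(0,0,255)),((hx,-hy,.14),(0,0,255)),((hx,0,.14),(0,0,255)),((-hx,0,.14),(0,0,255)),((.02,-.138,.162),(0,255,0)),((.02,-.0665,.162),(0,255,255)),((.02,.014,.162),(255,0,0)),((-.033,-.138,.176),(255,0,255))]:
        uv=proj(C[n],W(p,q)); cv2.circle(a,(int((uv[0]-x0)*4),int((uv[1]-y0)*4)),4,col,-1)
    cv2.imwrite(f'pics/fit_{n}.png',a)
E
python3 fit.py
```

```text
[ 0.56957695  0.15038359 -0.15240044] -8.731902183387213
[[-1.  -0.7]
 [-1.5 -0.1]
 [-0.3 -0.4]
 [-0.1 -1. ]
 [-0.5  0.5]
 [ 0.5 -2. ]
 [-0.4 -0.6]
 [-1.4 -1. ]
 [ 0.1 -0.3]
 [-1.3  0. ]]
axis [0.5683952  0.01094685 0.162     ] ball [0.51600949 0.01899284 0.176     ]
ball tri [0.51478121 0.02050994 0.17500122] 0.0027933439026162046 in chest [-0.03444435 -0.13668695  0.17500122]
top (292.5, 217.0) [ 0.01388885 -0.02865296  0.177     ]
top (306.75, 217.0) [ 0.02135879 -0.07128028  0.177     ]
top (309.25, 217.0) [ 0.02266923 -0.07875834  0.177     ]
top (322.5, 217.0) [ 0.02961422 -0.11839003  0.177     ]
scene (305.0, 240.0) [ 0.03532738 -0.11434657  0.177     ]
scene (320.5, 244.0) [ 0.03384181 -0.07728109  0.177     ]
scene (325.0, 246.0) [ 0.03563014 -0.06583874  0.177     ]
scene (342.5, 250.5) [ 0.03392436 -0.0247116   0.177     ]
```

The fit residuals are about 1 px. The triangulated ball agrees within 2 mm (z 0.175 against the stated 0.176), and the gap estimate is slide ≈ 0.065. I start the approach by rising and turning the tool.

Emit:
apply_moves --series '[[[0, 0, 0.03, 0, 0, 10, 0.085], [0.05, 0.05, 0.06, 0, 0, 20, 0.085], [0.08, 0.1, 0.07, 0, 0, 30, 0.085]]]'

```text
time_s: 1.58
tool_pos: [0.1969, -0.419, 0.3249]
ee_rot: [0.928, 0.372, 0.0, 0.001]
force: [1.1, -0.6, 0.1]
width: 0.0849
```

Run:
```python
from h import *
s=sense(); print(s['time_s'],s['joint_positions'],s['tool_pos'],R.from_quat(s['ee_rot']).as_matrix()[:,1])
```

```text
1.575 [-1.13161788e+00  1.15336302e-01  6.36889515e-03  1.46069959e+00
  2.29647728e-04  1.24849035e+00] [ 0.19688877 -0.41895867  0.32486155] [ 0.68999636 -0.72381194  0.00114392]
```

View pics/fit_scene.png

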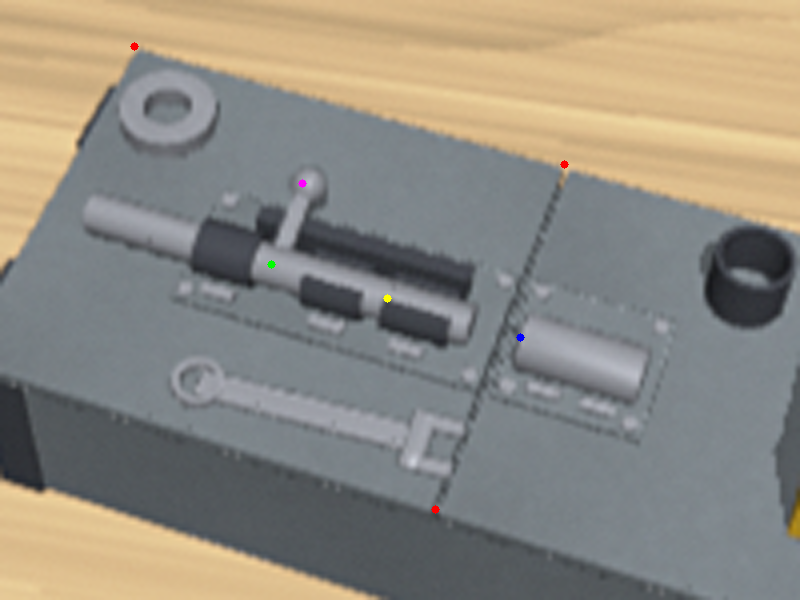

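The fit overlay in the scene picture agrees with the image: axis at (271,264), ball at (303,183), keeper mouth at (520,337). Next I go above the ball.

Emit:
apply_moves --series '[[[0.03, 0.04, 0, 0, 0, 10, 0.085], [0.06, 0.08, 0, 0, 0, 20, 0.085], [0.09, 0.12, 0, 0, 0, 30, 0.085], [0.12, 0.16, 0, 0, 0, 40, 0.085], [0.15, 0.2, 0, 0, 0, 50, 0.085], [0.18, 0.24, 0, 0, 0, 60, 0.085], [0.21, 0.28, 0, 0, 0, 70, 0.085], [0.24, 0.32, 0, 0, 0, 80, 0.085], [0.27, 0.36, 0, 0, 0, 90, 0.085], [0.29, 0.39, 0, 0, 0, 100, 0.085], [0.3, 0.41, 0, 0, 0, 110, 0.085], [0.31, 0.43, 0, 0, 0, 120, 0.085], [0.3186, 0.4385, -0.025, 0, 0, 127.6, 0.085], [0.3186, 0.4385, -0.025, 0, 0, 127.6, 0.085], [0.3186, 0.4385, -0.025, 0, 0, 127.6, 0.085]]]'

```text
time_s: 3.45
tool_pos: [0.5153, 0.0192, 0.3005]
ee_rot: [0.078, 0.997, 0.001, 0.0]
force: [-0.0, -0.3, -0.1]
width: 0.0851
```

Run:
```python
from h import *
s=sense(); m=R.from_quat(s['ee_rot']).as_matrix(); print(s['time_s'],s['joint_positions'],s['tool_pos'],m[:,1],m[:,2],s['force'])
a=snap('scene','s1.png')['color']; b=snap('top','t1.png')['color']
o=np.hstack([cv2.resize(a[150:300,220:370],(400,400)),cv2.resize(b[150:300,250:400],(400,400))])
cv2.imwrite('pics/c1.png',o[:,:,::-1])
```

```text
3.45 [3.67659103e-02 2.11052822e-01 6.30246807e-02 1.42236611e+00
 9.70686650e-04 1.92927997e-01] [0.51527674 0.01922688 0.30049093] [0.15552777 0.98783098 0.00102977] [ 3.66119317e-04  9.84809700e-04 -9.99999448e-01] [-0.00836311 -0.28673898 -0.08745046]
```

View pics/c1.png

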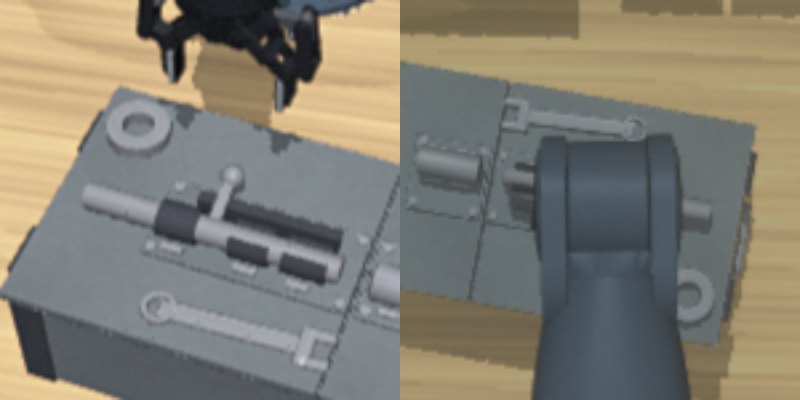

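The fingers straddle the ball line with both sides free. I descend and close gently.

Emit:
apply_moves --series '[[[0, 0, -0.04, 0, 0, 0, 0.085], [0, 0, -0.07, 0, 0, 0, 0.085], [0, 0, -0.095, 0, 0, 0, 0.075], [0, 0, -0.11, 0, 0, 0, 0.06], [0, 0, -0.1165, 0, 0, 0, 0.05], [0, 0, -0.1165, 0, 0, 0, 0.04], [0, 0, -0.1165, 0, 0, 0, 0.035]]]' --squeeze 25

```text
time_s: 4.42
tool_pos: [0.516, 0.0191, 0.1852]
ee_rot: [0.078, 0.997, 0.001, 0.001]
force: [0.3, 0.5, -1.1]
width: 0.0353
```

Run:
```python
from h import *
s=sense(); print(s['time_s'],s['tool_pos'],s['force'],s['width'])
a=snap('scene','s2.png')['color']
cv2.imwrite('pics/c2.png',cv2.resize(a[150:300,220:420],(800,600))[:,:,::-1])
```

```text
4.425 [0.51600631 0.01907663 0.18518861] [ 0.31611302  0.49613502 -1.11424175] 0.035273726142486375
```

View pics/c2.png

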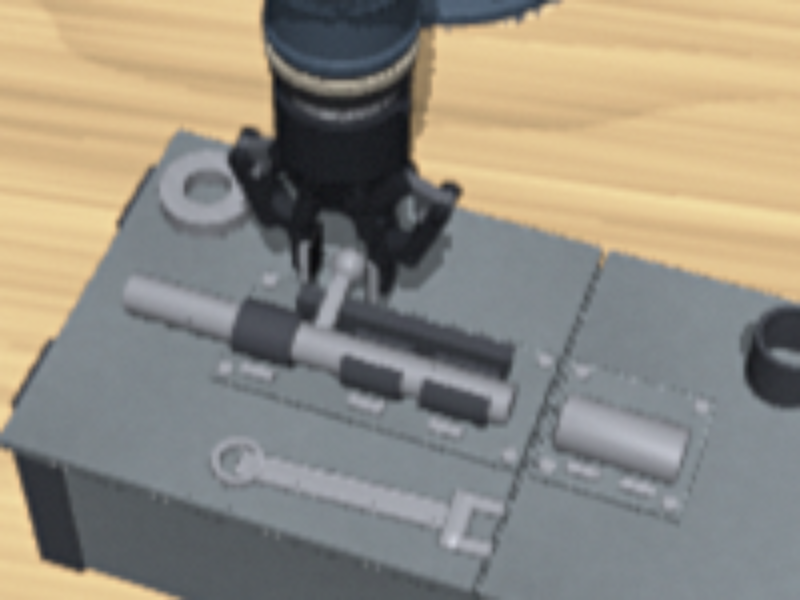

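The ball sits between the fingers at crop (347,260), slightly nearer the +y finger. I shift 2 mm and close.

Emit:
apply_moves --series '[[[0, 0.002, 0, 0, 0, 0, 0.03], [0, 0.002, 0, 0, 0, 0, 0.026], [0, 0.002, 0, 0, 0, 0, 0.02], [0, 0.002, 0, 0, 0, 0, 0.018], [0, 0.002, 0, 0, 0, 0, 0.018]]]' --squeeze 25

```text
time_s: 5.1
tool_pos: [0.5161, 0.0211, 0.1855]
ee_rot: [0.078, 0.997, 0.001, 0.002]
force: [-1.6, -0.2, 6.2]
width: 0.0203
```

Emit:
apply_moves --series '[[[0.001, 0, 0.0045, 0, 0, 0, 0.018], [0.0033, -0.0005, 0.009, 0, 0, 0, 0.018], [0.0055, -0.0008, 0.013, 0, 0, 0, 0.018], [0.0079, -0.0012, 0.0173, 0, 0, 0, 0.018], [0.0079, -0.0012, 0.0173, 0, 0, 0, 0.018]]]' --squeeze 25

```text
time_s: 5.72
tool_pos: [0.5242, 0.0199, 0.2033]
ee_rot: [0.078, 0.997, 0.001, 0.002]
force: [-1.5, -0.3, 0.7]
width: 0.0199
```

Run:
```python
from h import *
s=sense(); print(s['time_s'],s['tool_pos'],s['force'],s['width'])
a=snap('scene','s3.png')['color']
cv2.imwrite('pics/c3.png',cv2.resize(a[180:270,250:370],(800,600),interpolation=cv2.INTER_CUBIC)[:,:,::-1])
```

```text
5.725 [0.52421997 0.01987891 0.20325936] [-1.53714992 -0.30675345  0.73168465] 0.019948215844514405
```

View pics/c3.png

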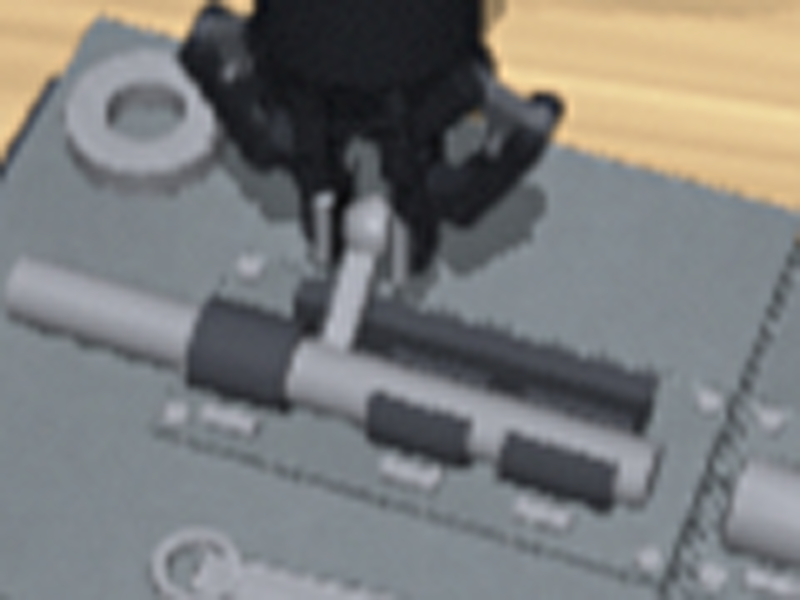

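The ball is held between the pads at crop (365,222) and the handle is rising. I continue the arc to about turn 1.2.

Emit:
apply_moves --series '[[[0.003, -0.0005, 0.004, 0, 0, 0, 0.018], [0.0061, -0.001, 0.0074, 0, 0, 0, 0.018], [0.0097, -0.0015, 0.0106, 0, 0, 0, 0.018], [0.0134, -0.0021, 0.0136, 0, 0, 0, 0.018], [0.0175, -0.0027, 0.016, 0, 0, 0, 0.018], [0.0216, -0.0033, 0.0183, 0, 0, 0, 0.018], [0.026, -0.004, 0.02, 0, 0, 0, 0.018], [0.0305, -0.0047, 0.0216, 0, 0, 0, 0.018], [0.0347, -0.0053, 0.0226, 0, 0, 0, 0.018], [0.0389, -0.006, 0.0232, 0, 0, 0, 0.018], [0.0389, -0.006, 0.0232, 0, 0, 0, 0.018]]]' --squeeze 25

```text
time_s: 7.15
tool_pos: [0.5638, 0.0136, 0.2266]
ee_rot: [0.078, 0.997, 0.001, 0.003]
force: [-1.5, -2.9, -2.0]
width: 0.0201
```

Run:
```python
from h import *
s=sense(); print(s['time_s'],s['tool_pos'],s['force'],s['width'])
a=snap('scene','s4.png')['color']
cv2.imwrite('pics/c4.png',cv2.resize(a[180:270,250:370],(800,600),interpolation=cv2.INTER_CUBIC)[:,:,::-1])
```

```text
7.15 [0.56381937 0.01364114 0.22658712] [-1.45511278 -2.90603671 -2.04351534] 0.02010658283932817
```

View pics/c4.png

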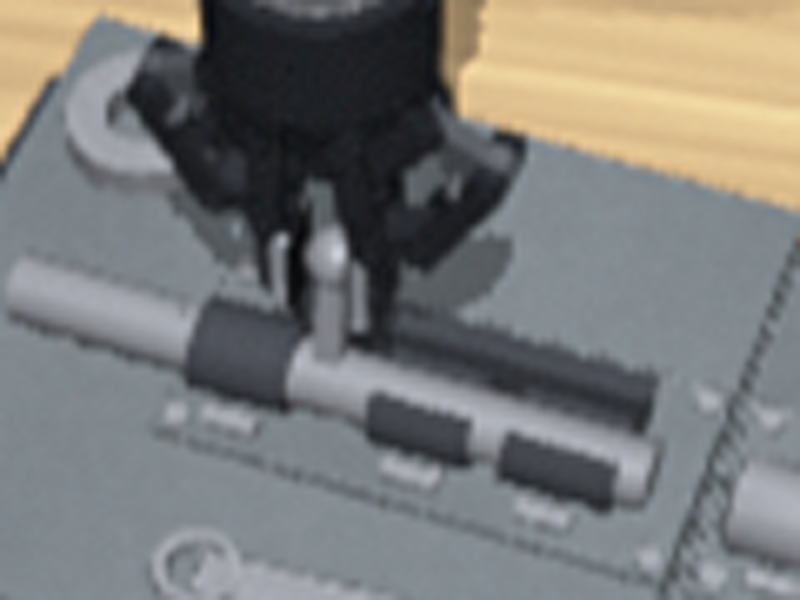

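The handle is almost upright, ball at crop (325,252), and forces are small. I slide 60 mm along chest +y.

Emit:
apply_moves --series '[[[0.0008, 0.005, 0, 0, 0, 0, 0.018], [0.0015, 0.01, 0, 0, 0, 0, 0.018], [0.0023, 0.015, 0, 0, 0, 0, 0.018], [0.003, 0.02, 0, 0, 0, 0, 0.018], [0.0038, 0.025, 0, 0, 0, 0, 0.018], [0.0046, 0.03, 0, 0, 0, 0, 0.018], [0.0053, 0.035, 0, 0, 0, 0, 0.018], [0.0061, 0.04, 0, 0, 0, 0, 0.018], [0.0068, 0.045, 0, 0, 0, 0, 0.018], [0.0076, 0.05, 0, 0, 0, 0, 0.018], [0.0084, 0.055, 0, 0, 0, 0, 0.018], [0.0091, 0.0593, 0, 0, 0, 0, 0.018], [0.0091, 0.0593, 0, 0, 0, 0, 0.018], [0.0091, 0.0593, 0, 0, 0, 0, 0.018]]]' --squeeze 30

```text
time_s: 8.95
tool_pos: [0.5732, 0.073, 0.2267]
ee_rot: [0.078, 0.997, 0.001, 0.003]
force: [0.3, -1.3, -3.3]
width: 0.0198
```

Run:
```python
from h import *
s=sense(); print(s['time_s'],s['tool_pos'],s['force'],s['width'])
a=snap('scene','s5.png')['color']
cv2.imwrite('pics/c5.png',cv2.resize(a[190:280,260:380],(800,600),interpolation=cv2.INTER_CUBIC)[:,:,::-1])
```

```text
8.95 [0.57319445 0.07302642 0.2266688 ] [ 0.32521885 -1.28118397 -3.30207716] 0.019826982487642735
```

View pics/c5.png

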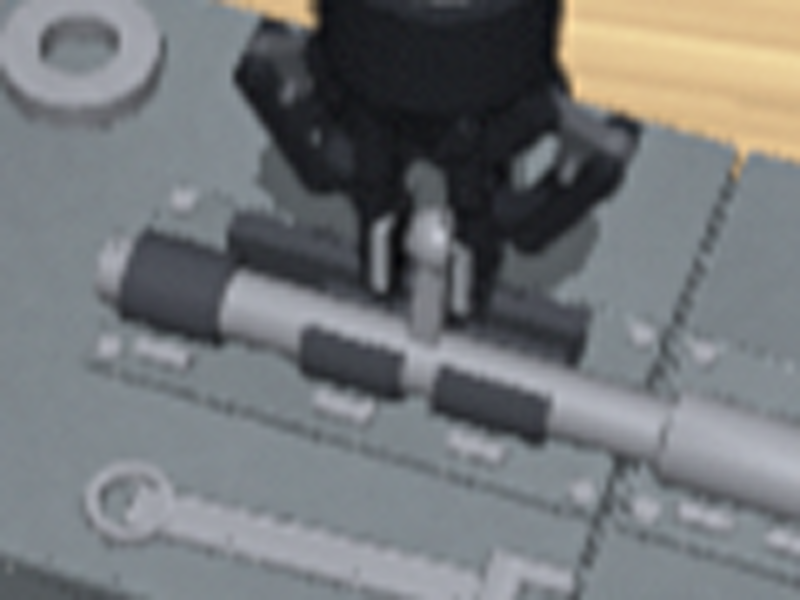

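The handle base is at crop (427,338) and the gap between the dark tubes is at u≈403–432, row 372. Allowing for the perspective slope, the handle is 1 mm or so short of the gap's middle. I nudge +1 mm and lower slowly with a light grip.

Emit:
apply_moves --series '[[[0.0002, 0.001, 0, 0, 0, 0, 0.018], [-0.004, 0.0017, -0.0006, 0, 0, 0, 0.018], [-0.007, 0.0021, -0.0012, 0, 0, 0, 0.018], [-0.0101, 0.0026, -0.0019, 0, 0, 0, 0.018], [-0.012, 0.0029, -0.0025, 0, 0, 0, 0.018], [-0.0137, 0.0031, -0.0031, 0, 0, 0, 0.018], [-0.0154, 0.0034, -0.0038, 0, 0, 0, 0.018], [-0.0154, 0.0034, -0.0038, 0, 0, 0, 0.018]]]' --squeeze 20

```text
time_s: 10.0
tool_pos: [0.5586, 0.0762, 0.2227]
ee_rot: [0.078, 0.997, 0.001, 0.004]
force: [4.0, -4.2, -5.6]
width: 0.0197
```

Emit:
apply_moves --series '[[[-0.001, 0.0002, -0.0004, 0, 0, 0, 0.018], [-0.002, 0.0003, -0.0009, 0, 0, 0, 0.018], [-0.002, 0.0003, -0.0009, 0, 0, 0, 0.018]]]'

```text
time_s: 10.38
tool_pos: [0.5572, 0.0765, 0.2222]
ee_rot: [0.078, 0.997, 0.001, 0.005]
force: [3.5, -4.1, -0.8]
width: 0.0194
```

Emit:
apply_moves --series '[[[-0.001, 0.0002, -0.0004, 0, 0, 0, 0.018], [-0.002, 0.0003, -0.001, 0, 0, 0, 0.018], [-0.002, 0.0003, -0.001, 0, 0, 0, 0.018]]]'

```text
time_s: 10.75
tool_pos: [0.5556, 0.0768, 0.2215]
ee_rot: [0.078, 0.997, 0.001, 0.005]
force: [3.9, -4.3, -0.3]
width: 0.0197
```

Run:
```python
from h import *
s=sense(); print(s['time_s'],s['tool_pos'],s['force'],s['ft_torque'],s['width'])
a=snap('scene','s6.png')['color']
cv2.imwrite('pics/c6.png',cv2.resize(a[200:260,285:365],(800,600),interpolation=cv2.INTER_CUBIC)[:,:,::-1])
```

```text
10.75 [0.55557822 0.0767615  0.22151279] [ 3.86514271 -4.33593091 -0.33499324] [-0.77300016 -0.72855873 -0.18793421] 0.0197466412779638
```

View pics/c6.png

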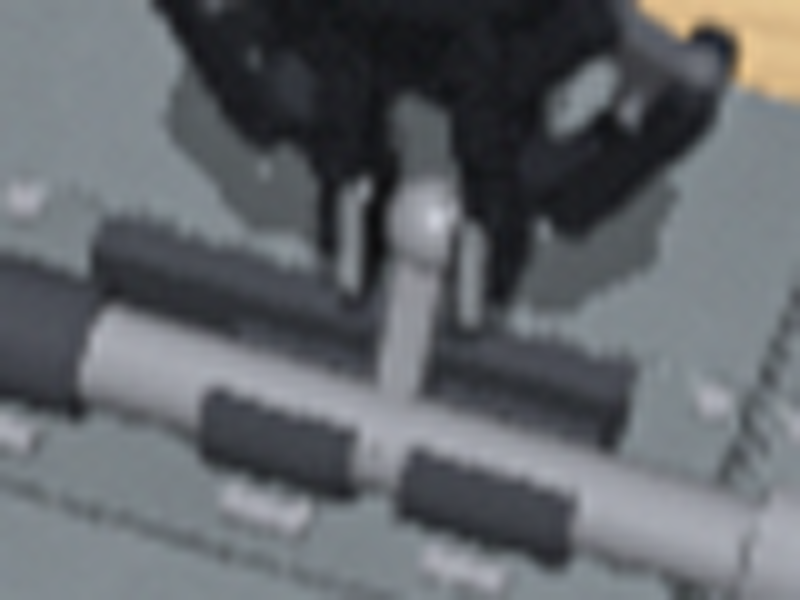

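The handle stands over the gap (base at (400,395), gap at u≈358–400, row 470). Force is steady at about 4 N, which is only the turning friction. I go on in small steps.

Emit:
apply_moves --series '[[[-0.0011, 0.0002, -0.0006, 0, 0, 0, 0.018], [-0.0023, 0.0003, -0.0012, 0, 0, 0, 0.018], [-0.003, 0.0005, -0.0015, 0, 0, 0, 0.018], [-0.003, 0.0005, -0.0015, 0, 0, 0, 0.018]]]'

```text
time_s: 11.3
tool_pos: [0.5525, 0.0773, 0.2202]
ee_rot: [0.078, 0.997, 0.001, 0.005]
force: [1.8, -4.1, 2.8]
width: 0.0199
```

Emit:
apply_moves --series '[[[-0.0012, 0.0002, -0.0007, 0, 0, 0, 0.018], [-0.0025, 0.0004, -0.0015, 0, 0, 0, 0.018], [-0.0037, 0.0006, -0.0022, 0, 0, 0, 0.018], [-0.0037, 0.0006, -0.0022, 0, 0, 0, 0.018]]]'

```text
time_s: 11.8
tool_pos: [0.5484, 0.0779, 0.2179]
ee_rot: [0.078, 0.997, 0.001, 0.005]
force: [-0.9, -4.2, 4.3]
width: 0.02
```

Run:
```python
from h import *
s=sense(); print(s['time_s'],s['tool_pos'],s['force'],s['ft_torque'],s['width'])
a=snap('scene','s7.png')['color']
cv2.imwrite('pics/c7.png',cv2.resize(a[200:260,285:365],(800,600),interpolation=cv2.INTER_CUBIC)[:,:,::-1])
```

```text
11.8 [0.54839919 0.07792477 0.21788659] [-0.92132083 -4.15081783  4.33047051] [-0.73527516  0.03518151  0.0207802 ] 0.019974304619124653
```

View pics/c7.png

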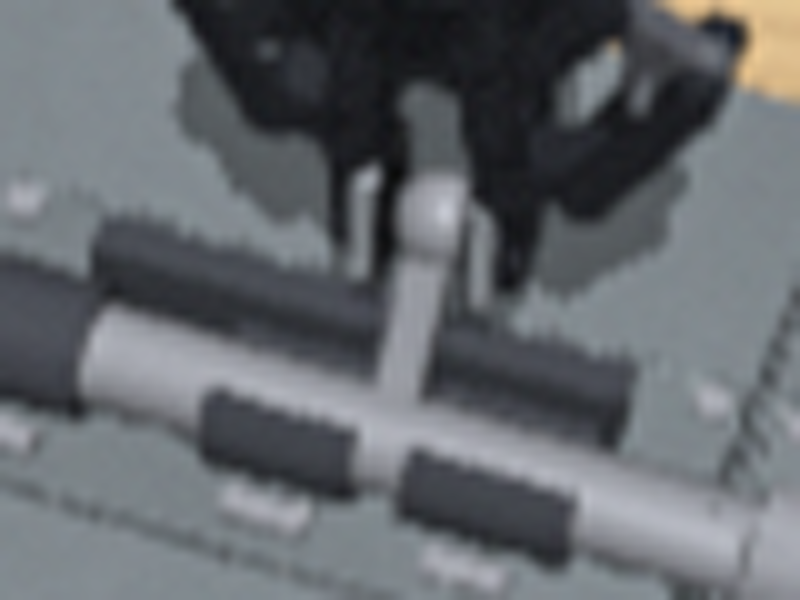

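The handle is now at about turn 0.73, below the 0.85–1.0 edge band, with no resistance, so it is in the gap. I continue down the arc.

Emit:
apply_moves --series '[[[-0.0023, 0.0004, -0.0017, 0, 0, 0, 0.018], [-0.0046, 0.0007, -0.0035, 0, 0, 0, 0.018], [-0.0068, 0.0011, -0.0053, 0, 0, 0, 0.018], [-0.0088, 0.0014, -0.0072, 0, 0, 0, 0.018], [-0.0105, 0.0016, -0.009, 0, 0, 0, 0.018], [-0.012, 0.0019, -0.0109, 0, 0, 0, 0.018], [-0.0135, 0.0021, -0.0127, 0, 0, 0, 0.018], [-0.0149, 0.0023, -0.0146, 0, 0, 0, 0.018], [-0.0149, 0.0023, -0.0146, 0, 0, 0, 0.018]]]'

```text
time_s: 12.98
tool_pos: [0.5332, 0.0803, 0.2029]
ee_rot: [0.078, 0.997, 0.001, 0.004]
force: [-1.3, -1.9, 2.0]
width: 0.0195
```

Emit:
apply_moves --series '[[[-0.0013, 0.0002, -0.0021, 0, 0, 0, 0.018], [-0.0025, 0.0004, -0.0042, 0, 0, 0, 0.018], [-0.0037, 0.0006, -0.0063, 0, 0, 0, 0.018], [-0.0047, 0.0007, -0.0083, 0, 0, 0, 0.018], [-0.0056, 0.0008, -0.0105, 0, 0, 0, 0.018], [-0.0064, 0.001, -0.0127, 0, 0, 0, 0.018], [-0.0072, 0.0011, -0.015, 0, 0, 0, 0.018], [-0.008, 0.0012, -0.0172, 0, 0, 0, 0.018], [-0.008, 0.0012, -0.018, 0, 0, 0, 0.018], [-0.008, 0.0012, -0.018, 0, 0, 0, 0.018]]]'

```text
time_s: 14.22
tool_pos: [0.5254, 0.0816, 0.186]
ee_rot: [0.078, 0.997, 0.001, 0.005]
force: [-4.3, -1.7, 14.3]
width: 0.0196
```

Run:
```python
from h import *
s=sense(); print(s['time_s'],s['tool_pos'],s['force'],s['ft_torque'],s['width'])
a=snap('scene','s8.png')['color']
cv2.imwrite('pics/c8.png',cv2.resize(a[200:260,285:365],(800,600),interpolation=cv2.INTER_CUBIC)[:,:,::-1])
```

```text
14.225 [0.5253862  0.08161057 0.18595858] [-4.30329069 -1.68501646 14.30913973] [-0.44258488  0.70267384 -0.03632496] 0.019598179365123727
```

View pics/c8.png

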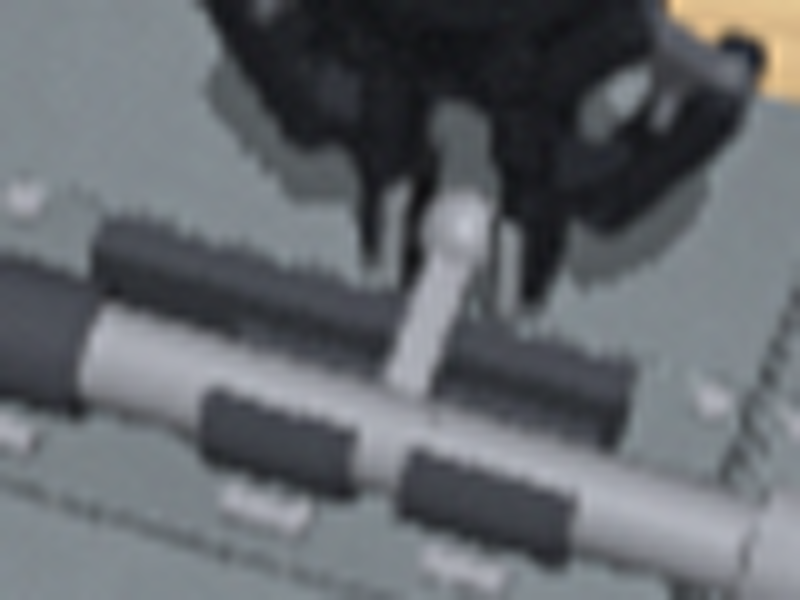

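The vertical force has risen to 14 N at the same height as the original grasp, so the handle is on its rest. Its image slope matches the start picture. I release and rise.

Emit:
apply_moves --series '[[[0, 0, 0.0005, 0, 0, 0, 0.03], [0, 0, 0.0005, 0, 0, 0, 0.045], [0, 0, 0.0005, 0, 0, 0, 0.055], [0, 0, 0.0005, 0, 0, 0, 0.055], [0, 0, 0.02, 0, 0, 0, 0.055], [0, 0, 0.05, 0, 0, 0, 0.055], [-0.03, 0, 0.1, 0, 0, 0, 0.055], [-0.08, 0, 0.14, 0, 0, 0, 0.055], [-0.13, 0, 0.14, 0, 0, 0, 0.055], [-0.18, 0, 0.14, 0, 0, 0, 0.055], [-0.22, 0, 0.14, 0, 0, 0, 0.055], [-0.22, 0, 0.14, 0, 0, 0, 0.055]]]'

```text
time_s: 15.78
tool_pos: [0.3033, 0.0814, 0.3265]
ee_rot: [0.078, 0.997, 0.001, 0.006]
force: [0.6, 0.1, 1.4]
width: 0.0551
```

```bash
cat > fin.py <<'E'
from h import *
import json
p=json.load(open('pose.json'))
s=sense(); print(s['time_s'],s['tool_pos'],s['force'],s['width'])
C={'scene':snap('scene','s9.png'),'top':snap('top','t9.png')}
a=C['scene']['color'];b=C['top']['color']
cv2.imwrite('pics/c9.png',np.hstack([cv2.resize(a[190:290,260:360],(400,400),interpolation=cv2.INTER_CUBIC),cv2.resize(b[170:270,260:360],(400,400),interpolation=cv2.INTER_CUBIC)])[:,:,::-1])
for n in C:
  for t in (0,.12,.25,.5):
    f=np.pi/12+t
    q=[.02-.055*np.cos(f),-.138+.065,.162+.055*np.sin(f)]
    print(n,t,np.round(proj(C[n],R.from_euler('z',p[2]).apply(q)+[p[0],p[1],0]),1))
E
python3 fin.py
```

```text
15.775 [0.3032995  0.08144826 0.32645612] [0.55850811 0.07436927 1.36128001] 0.05511496768843369
scene 0 [331.6 223. ]
scene 0.12 [331.4 222. ]
scene 0.25 [331.1 221.3]
scene 0.5 [330.1 220.9]
top 0 [304.2 234.8]
top 0.12 [304.2 234. ]
top 0.25 [304.4 232.8]
top 0.5 [304.7 229.9]
```

View pics/c9.png

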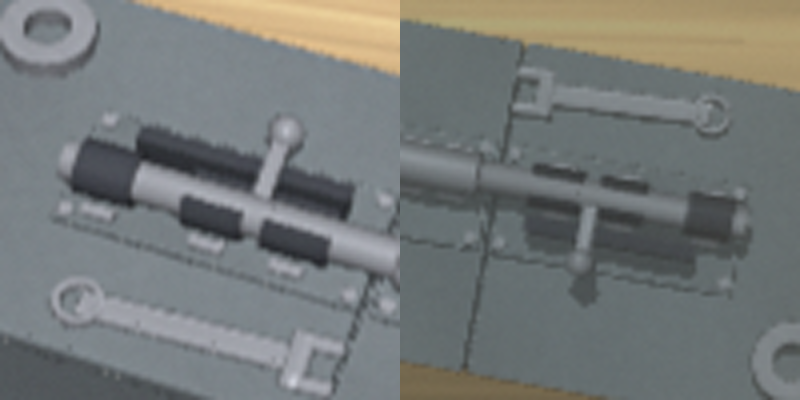

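```bash
python3 -c "
from plant import *
job_done(); print(sense()['time_s'])"
```

```text
the job is handed in; nothing more can be done
the job is handed in; nothing more can be done
```

The chest is bolted shut: I lifted the handle, slid the bolt about 62 mm into the keeper and turned the handle down in the gap between the slotted tubes. I then let go and handed the job in. It gives no verdict, so the result below rests on my own checks.

**Finding the gap:** The pictures put the gap at about 0.065 m of slide. With a light grip the handle sank there first time, with about 6 N or less at the tool on the way in, so no search was needed.

**Handle down:** It came to rest with 14 N on the tool, at the height of the first grasp (0.1860 m against 0.1855 m). In the last pictures the ball is at scene px (332,223) and top px (305,235.5), within about 1 px of where the fit puts it fully down. A turn of 0.12 rad is also only about 1 px, so the force and height are the stronger evidence.

**Bystanders and robot:** The wrench and bearing look unmoved in the last close-up. I didn't re-measure the goods, but the arm passed clear of them. The gripper ended about 0.2 m clear of the chest at 15.8 s of the 64 s allowed.

**What disagreed:** The gripper read 20 mm on the 22 mm ball throughout. The two cameras differed by 3 to 4 mm on where the gap was.

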